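# Swing the pointer arm over a fitting plate and check two holes

## Task

Stand the pipe coupling that blocks the swing arm upright in the open tray, setting it down gently, then swing the pointer arm gently all the way in against its stop without hitting the coupling. With the arm in, slide the carrier by its knob so that the centre of the plate's large round hole stops under the pointer for a second, then step it on so that the centre of the small round hole stops under the pointer, and leave it so. Leave the other fittings where they are.

Things in the scene. Friction and masses are not known exactly. Their poses are not given: they have to be found in the camera images.
- station: checking station, fixed to the bench: a grey base plate 180 x 220 x 14 mm (x, y) with a two-way slide carrier on it and a steel pillar at its +y side. Origin on the bench right below the pointer when the swing arm is fully in; its x and y axes are those of the slides.
- swing_arm (a joint): angle of the swing arm about the upright pillar: 0 fully in against its stop, over the carrier (arm pointing along the station's -y); grows anticlockwise from above, as the arm swings out past the station's +x side, to 2.2. It stays where it is left. The arm is an aluminium bar 24 mm wide between z = 100 and 118 mm, with a round head 36 mm across at 165 mm from the pillar's axis.
- swing_handle (a point): grip point on the swing arm's handle, an upright black round post 20 mm in diameter standing on the head, from z = 121 to 178 mm; the point is on its axis at z = 157 mm
- swing_hinge (a point): point on the swing arm's hinge axis, at the height of swing_handle; pillar and hub are 48 mm across and end at z = 128 mm
- pointer (a point): tip of the steel pointer that hangs below the arm's head, straight under the handle, at z = 63 mm
- slide_x (a joint): carrier position along the station's x, -0.045 to 0.045 m; stiff, stays where left
- slide_y (a joint): carrier position along the station's y, -0.045 to 0.045 m; stiff, stays where left
- carrier_knob (a point): grip point of the carrier's knob, an upright black round post 20 mm in diameter from z = 51 to 125 mm; the point is on its axis at z = 110 mm. Moving it moves the carrier both ways, without turning. It lies 120 mm to the station's -y from the centre of the grey plate (110 x 130 mm, top at z = 54 mm).
- large_hole (a point): centre of the large round hole (28 mm) in the top of the grey plate, 32 mm to the station's -x and 20 mm to its +y from the plate's centre
- small_hole (a point): centre of the small round hole (14 mm) in the top of the grey plate, 32 mm to the station's +x and 35 mm to its +y from the plate's centre. (The plate also has a long slot, and a screw head at each corner: not used.)
- coupling: grey pipe coupling, a plain tube standing upright beside the carrier in the path of the swing arm: 52 mm outside diameter, 110 mm high, wall 4 mm, about 0.14 kg, a thin raised ring at half height. Origin at the centre of its foot, z up.
- tray: empty open cardboard tray, fixed, 130 x 130 x 40 mm, wall 4 mm, floor 4 mm thick; origin on the bench under its centre. It may be on the left or the right of the bench.
- carton: closed cardboard carton, fixed, 120 x 120 x 55 mm; origin under its centre; it stands on the side where the tray is not. Not used.
- elbow: grey 90-degree elbow lying flat, tubes 54 mm in diameter, 87 mm over each leg; origin on the table under the middle of its outline. Loose; to be left alone.
- tee: grey tee lying flat, 100 mm long, tubes 50 mm in diameter; origin on the table under the crossing. Loose; to be left alone.
- valve: black ball valve with a lever on top, 115 mm long, 83 mm high; origin under its middle. Loose; to be left alone.
- caps: two white pipe caps stacked, 60 mm in diameter, 50 mm high; origin under the centre. Loose; to be left alone.
- pipe_end: grey pipe offcut standing upright, 50 mm in diameter, 160 mm high, taller than the coupling; origin at the centre of its foot. Loose; to be left alone.
Mind the look-alikes: they are no part of the job. Leave any orange look-alike of the coupling alone.

How it is judged:
By the outcome, as a careful person would: the job done as asked, in the order asked, and still so for the second after the job is handed in, with the robot touching nothing.
It also fails if it takes over 64 s, if anything falls off the work surface, if the arm or the gripper's body presses on something with over 40 N, if the wrist force passes 120 N, or if a joint passes its speed limit or range.

## Robot

A 6-joint arm with a two-finger parallel gripper is mounted at the origin on the work surface. World frame = base frame: x ahead of the robot, y to its left, z up, the work surface at z = 0. Lengths are in m, angles in rad, forces in N, time in s.
With the tool pointing down it reaches from about 0.35 to 0.775 m from the base axis. Payload 7.3 kg.
Tool frame: the origin (TCP) lies midway between the tips of the shut fingers; the grasp point (between the pads) lies 19 mm behind it (tcp_to_grasp is the distance from the TCP to the grasp point, in m); z points along the fingers, y is the line along which they close (so a half turn about z gives the same grasp; the last joint's range is limited). The gripper opens to 92 mm and grips with 3 to 60 N. Pads are 19 mm wide; open, the fingers measure 130 mm over their backs; the gripper's body (75 mm by 190 mm) begins 47 mm behind the grasp point.
Start: joints at [-1.321, 0.342, 1.524, -0, 1.275, -0.146], TCP at [0.202, -0.484, 0.227] pointing down, gripper open.
Joint ranges: [-2.53, 2.53], [-0.77, 2.02], [0.04, 2.7], [-1, 4.14], [0.28, 2.66], [-3.11, 3.11]. Speed limits (rad/s): [2.57, 2.57, 3.14, 3.14, 3.14, 3.14].

## Interface

Orientations are given as [roll, pitch, yaw] about the fixed x, y, z axes, in that order (R = Rz(yaw) Ry(pitch) Rx(roll)).
In Python, from cell import observe, read_camera, calibration, hand_in, tcp_to_grasp gives the robot as it stands.
- The arm moves only by the tool send_rows, never from a script. Its argument "targets" is a list of rows, each a list of 5 numbers: the opening, from 0 (shut) to 1 (fully open), then the shift along the world's x, y, z in m, then the turn about the world's z in rad. A call has 1 to 5 rows; each row shifts and turns the commanded pose from where the row before left it; what a row does not reach is not made up. A row lasts 1/10 s, in which the tool goes at most 50 mm and 8.59 degrees, less where a joint would pass 70% of its speed; a pose out of reach is approached as far as the arm can. A call is refused whole if a number of a shift passes 0.05 or a number of a turn 0.15, either way. A call with a gripper value outside its range is refused whole. The fingers move at their own pace and stop on an object; "grip_force" is the grip in N (left out, the last holds). Time passes only in rows, so rows that do not move let the fingers close. It gives the time, the measured TCP pose, the force, the opening and the grip force at its end, in the units of the state.
- observe(): the state, without advancing time (a new reading comes with each control period).
- read_camera(name): name is "scene" or "side" or "wrist"; returns (picture, depth): 480x640x3 uint8, red, green, blue; 480x640 float32, m along the optical axis (not along the pixel's ray), 0 where there is no reading.
- calibration(name): a dict with "intrinsics" (3x3 intrinsics, pixels), "k1" (the pictures are not rectified: a ray, as slopes to the right and down, at radius r is drawn at 1 + k1 r^2 times it, then the intrinsics apply), "world_to_cam" (4x4, takes a point from world to camera coordinates); the wrist camera has in their place "hand_eye" (4x4, takes a point from camera to tool coordinates, whose origin is the TCP and whose axes are the flange's). Camera axes: x right, y up, looking along -z (the intrinsics and any distortion apply to the point x, -y, -z); pixel columns grow to the right and rows downward; lengths in m; the calibration is good to about 2 mm. A picture is of the moment at which its call begins: read the wrist's pose just before it. calibration takes no time and is no camera call.
- hand_in(): hands the job in; it is judged then, once.
The state is a dict: "time": time; "qpos": joint angles; "qvel": joint speeds; "joint_efforts": joint torques, N m; "tool_pos": TCP position; "tool_rot": TCP orientation; "contact_force": force on the tool from outside, world axes, zero at the start; "torque": the same for the moment, N m; "opening": finger opening in m; "grip_force": force on a finger pad.
Only numpy, scipy, OpenCV 4.12 (cv2) and the standard library are available. Lean on these libraries where they do the work, as an engineer would, in place of code of your own. Each camera call takes 0.05 s, during which the arm holds its last target. There are 200 camera calls.

## Working session

There is one attempt and no reset: what is moved stays moved. The work goes in short steps, Python scripts to look and compute and a tool call to move; the robot and the scene stay as the last step left them, time stands still between calls to the robot, and variables do not carry over. Pictures are saved under pics/ and viewed, at most 10 in all, crops included, and the job is handed in when it is done.

Besides the shell and the picture viewer there is one more tool, called after ">>>" by a JSON object that holds its "fn" and its "kwargs". send_rows: Moves the arm, as the interface text tells. Its arguments: {"type":"object","properties":{"targets":{"type":"array","items":{"type":"array","items":{"type":"number"}}},"grip_force":{"type":"number"}},"required":["targets"]}

```bash
ls; mkdir -p pics
cat > h.py <<'E'
import numpy as np, cv2
from cell import observe, read_camera, calibration
def pts(name, depth, c=None):
    """world point per pixel from depth (fixed cams)"""
    c=c or calibration(name); K=np.array(c["intrinsics"]); k1=c["k1"]
    v,u=np.mgrid[0:480,0:640]
    d=rays(np.stack([u.ravel(),v.ravel()],1).astype(float),K,k1).reshape(480,640,2)
    P=np.stack([d[...,0]*depth,-d[...,1]*depth,-depth],-1)
    T=np.linalg.inv(np.array(c["world_to_cam"]))
    return P@T[:3,:3].T+T[:3,3]
def rays(px,K,k1):
    q=cv2.undistortPoints(np.asarray(px,float).reshape(-1,1,2),K,np.array([k1,0,0,0,0.]))
    return q.reshape(-1,2)
def onplane(name,px,z,c=None):
    c=c or calibration(name); K=np.array(c["intrinsics"])
    d=rays(px,K,c["k1"]); T=np.linalg.inv(np.array(c["world_to_cam"]))
    D=np.c_[d[:,0],-d[:,1],-np.ones(len(d))]@T[:3,:3].T; o=T[:3,3]
    return o+D*((z-o[2])/D[:,2])[:,None]
E
python3 - <<'E'
from h import *
for n in ["scene","side"]:
    im,d=read_camera(n); np.savez(n+"0.npz",im=im,d=d); cv2.imwrite(f"pics/{n}0.png",im[...,::-1])
    print(calibration(n))
print(calibration("wrist"),observe())
import cell;print(cell.tcp_to_grasp)
E
```

```text
pics
{'intrinsics': array([[526.98057576,   0.        , 321.66913822],
       [  0.        , 526.98057576, 244.77099052],
       [  0.        ,   0.        ,   1.        ]]), 'k1': -0.10242882340539466, 'world_to_cam': array([[-0.71320808,  0.70088843,  0.00946771,  0.40499439],
       [-0.37042101, -0.38833007,  0.84379384,  0.13406827],
       [ 0.59508194,  0.59829354,  0.53658394, -1.56263335],
       [ 0.        ,  0.        ,  0.        ,  1.        ]])}
{'intrinsics': array([[491.5793248 ,   0.        , 318.51304934],
       [  0.        , 491.5793248 , 246.95457691],
       [  0.        ,   0.        ,   1.        ]]), 'k1': -0.0554167348319033, 'world_to_cam': array([[-0.72906488, -0.6843008 , -0.01402946,  0.44571351],
       [ 0.46918411, -0.51458994,  0.71767922, -0.35958627],
       [-0.49832788,  0.51665231,  0.69623251, -0.808275  ],
       [ 0.        ,  0.        ,  0.        ,  1.        ]])}
{'intrinsics': array([[357.04828726,   0.        , 317.70776535],
       [  0.        , 357.04828726, 242.87044667],
       [  0.        ,   0.        ,   1.        ]]), 'k1': 
[... 365 characters left out ...]
00e+00]])} {'time': 0.1, 'qpos': array([-1.32100479e+00,  3.42643209e-01,  1.52489077e+00, -3.92183175e-05,
        1.27541438e+00, -1.46021042e-01]), 'qvel': array([-0.00044393, -0.00198984, -0.00104171, -0.00038422,  0.00140115,
        0.00028395]), 'joint_efforts': array([ 1.53997247e-03, -4.32005453e+01, -2.44693083e+01,  7.19001819e-02,
        5.25545678e-02, -5.24329414e-05]), 'tool_pos': array([ 0.20232841, -0.48406118,  0.2261303 ]), 'tool_rot': array([-3.14024592e+00, -1.60153992e-04,  3.95823908e-01]), 'contact_force': array([ 0.60091055, -0.27886305, -0.57142618]), 'torque': array([-0.00561089, -0.01392358,  0.01840034]), 'grip_force': 0.0, 'opening': 0.09176720287859987}
0.0188
```

View pics/scene0.png

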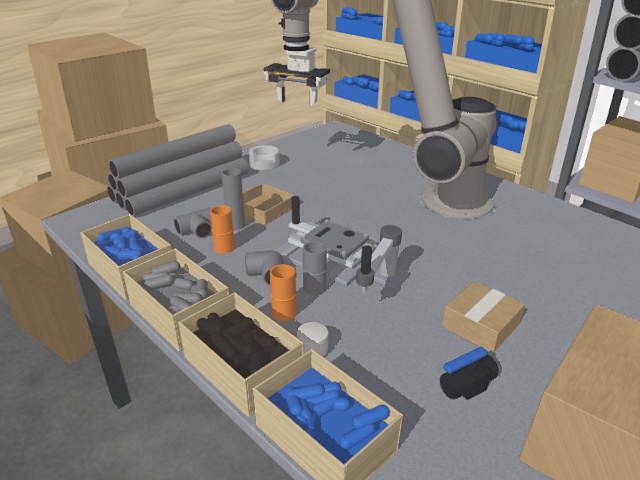

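View pics/side0.png

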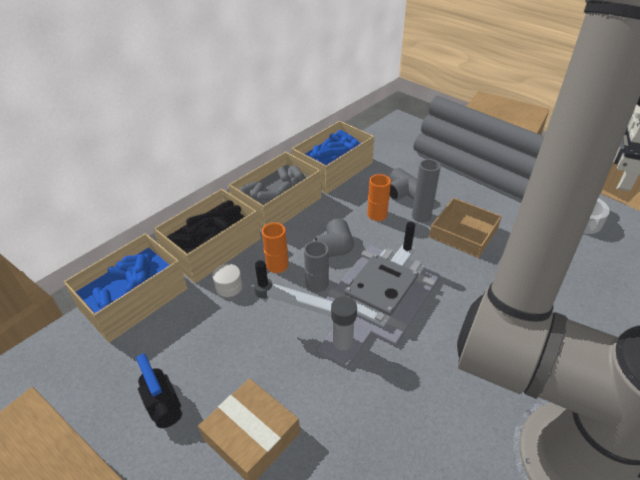

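Scene view, what could be taken for the coupling: grey tube with a ring, scene (315,262) / side (316,265); pipe_end, taller, scene (233,198); orange look-alikes at scene (222,229) and (284,290); tee and elbow lying flat at (192,222) and (265,263). I choose the grey tube at (315,262), since it stands beside the carrier in the arm's path. The tray is at scene (270,203). Pillar is at (390,250), handle at (366,260), knob at (296,210).

```bash
cat > m.py <<'E'
from h import *
import sys
def circ(P):
    A=np.c_[2*P[:,:2],np.ones(len(P))]; s=np.linalg.lstsq(A,(P[:,:2]**2).sum(1),rcond=None)[0]
    return s[:2],np.sqrt(s[2]+s[:2]@s[:2])
def reg(n,box,zr,f=None,sfx="0"):
    D=np.load(n+sfx+".npz"); W=pts(n,D["d"]); im=D["im"].astype(int)
    m=np.zeros((480,640),bool); m[box[1]:box[3],box[0]:box[2]]=1
    m&=(D["d"]>0)&(W[...,2]>zr[0])&(W[...,2]<zr[1])
    if f is not None: m&=f(im)
    return W[m]
E
python3 - <<'E'
from m import *
dark=lambda i:i.max(2)<60
gry=lambda i:(np.ptp(i,axis=2)<25)
R={"coupling":[("scene",(295,235,335,290),(.02,.104)),("side",(298,235,332,290),(.02,.104))],
"pipe_end":[("scene",(218,165,248,230),(.03,.15)),("side",(412,155,440,225),(.03,.15))],
"hub":[("scene",(375,222,410,270),(.05,.122)),("side",(328,292,360,350),(.05,.122))],
"handle":[("scene",(357,240,376,290),(.123,.172)),("side",(250,255,275,300),(.123,.172))],
"knob":[("scene",(285,190,305,225),(.06,.118)),("side",(400,218,418,252),(.06,.118))]}
for k,v in R.items():
    Ps=[reg(n,b,z,dark if k in("handle","knob") else gry) for n,b,z in v]
    for P in Ps+[np.vstack(Ps)]:
        if len(P)>5:
            c,r=circ(P); print(k,len(P),c.round(4),r.round(4),P.mean(0).round(3),P[:,2].max().round(3))
# tray
for n,b in (("scene",(235,180,305,225)),("side",(425,195,510,260))):
    P=reg(n,b,(.036,.044),lambda i:i[...,0]-i[...,2]>25)
    print("tray",len(P),cv2.minAreaRect(P[:,:2].astype(np.float32)*1000))
for n,b in (("scene",(205,200,240,255)),("scene",(268,260,300,322)),("scene",(235,240,285,285)),("scene",(295,320,330,360))):
    P=reg(n,b,(.02,.12)); print(b,P.mean(0).round(3),P.min(0).round(3),P.max(0).round(3))
a=np.hstack([cv2.resize(np.load(n+"0.npz")["im"][y:y+110,x:x+110],(400,400),interpolation=2) for n,x,y in(("scene",260,205),("side",270,225))])
cv2.imwrite("pics/crop1.png",a[...,::-1])
E
```

```text
coupling 1353 [ 0.5816 -0.0424] 0.0774 [ 0.581 -0.007  0.06 ] 0.104
coupling 995 [ 0.6206 -0.0153] 0.0505 [0.605 0.007 0.066] 0.104
coupling 2348 [ 0.5806 -0.0413] 0.0737 [ 0.591 -0.001  0.062] 0.104
pipe_end 895 [ 0.4672 -0.4252] 0.1505 [ 0.544 -0.367  0.089] 0.15
pipe_end 976 [ 0.5721 -0.3885] 0.0746 [ 0.562 -0.328  0.092] 0.15
pipe_end 1871 [ 0.495  -0.4434] 0.1436 [ 0.553 -0.346  0.09 ] 0.15
hub 626 [0.4975 0.15  ] 0.0467 [0.492 0.123 0.101] 0.122
hub 580 [0.4689 0.0664] 0.0548 [0.45  0.103 0.087] 0.122
hub 1206 [0.5019 0.0866] 0.0596 [0.472 0.114 0.094] 0.122
handle 110 [0.6096 0.1629] 0.0074 [0.612 0.167 0.145] 0.17
handle 188 [0.6048 0.1608] 0.0085 [0.6   0.164 0.148] 0.171
handle 298 [0.6069 0.16  ] 0.0101 [0.604 0.165 0.147] 0.171
knob 95 [ 0.5006 -0.1634] 0.0057 [ 0.501 -0.161  0.088] 0.118
knob 158 [ 0.4943 -0.1661] 0.0072 [ 0.492 -0.162  0.091] 0.118
knob 253 [ 0.4965 -0.1672] 0.0089 [ 0.495 -0.162  0.09 ] 0.118
tray 157 ((454.37762451171875, -354.5425109863281), (135.5684356689453, 137.40878295898438), 7.3238205909729)
tray 372 ((450.529052734375, -355.3752746582031), (131.4090118408203, 135.8359375), 8.433554649353027)
(205, 200, 240, 255) [ 0.642 -0.279  0.066] [ 0.564 -0.398  0.02 ] [ 0.682 -0.234  0.111]
(268, 260, 300, 322) [0.717 0.034 0.071] [ 0.615 -0.085  0.02 ] [0.815 0.119 0.111]
(235, 240, 285, 285) [ 0.68  -0.061  0.059] [ 0.577 -0.146  0.02 ] [0.743 0.058 0.111]
(295, 320, 330, 360) [0.772 0.177 0.053] [0.715 0.124 0.02 ] [0.848 0.255 0.091]
```

View pics/crop1.png

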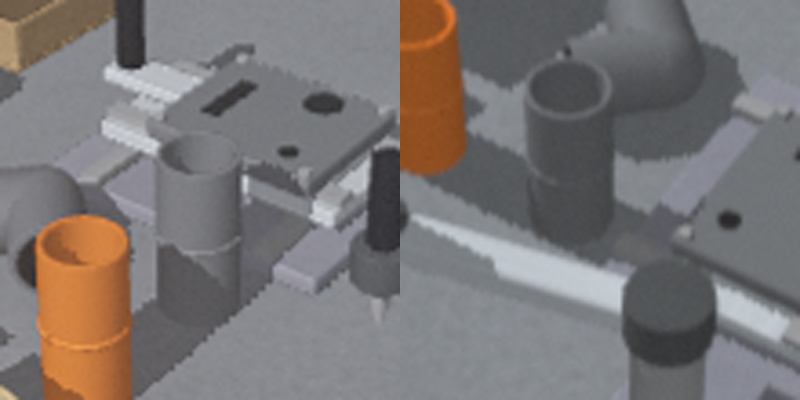

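The crop confirms the choice: plain grey tube with a ring at half height at crop (200,230) and (568,150). The orange one and the elbow are beside it. The plate holes show at (323,103), large, and (288,152), small.

```bash
cat >> m.py <<'E'
from scipy.optimize import least_squares
def fixr(P,r,c0):
    f=lambda c:np.hypot(*(P[:,:2]-c).T)-r
    P=P[np.hypot(*(P[:,:2]-c0).T)<r+.03]
    f=lambda c:np.hypot(*(P[:,:2]-c).T)-r
    s=least_squares(f,c0,loss="soft_l1",f_scale=.001); return s.x.round(4),len(P),np.median(abs(s.fun)).round(4)
def blob(n,box,thr,sfx="0"):
    g=np.load(n+sfx+".npz")["im"].max(2).astype(np.uint8)
    x0,y0,x1,y1=box; sub=(g[y0:y1,x0:x1]<thr).astype(np.uint8)
    k,l,s,c=cv2.connectedComponentsWithStats(sub); 
    return [(int(s[i,4]),(c[i]+[x0,y0]).round(2)) for i in range(1,k) if s[i,4]>6]
E
python3 - <<'E'
from m import *
dark=lambda i:i.max(2)<60
gry=lambda i:(np.ptp(i,axis=2)<25)
for k,r,c0,zr,bs,f in (("coupling",.026,(.6,.0),(.065,.1),((295,235,335,290),(298,235,332,290)),gry),
 ("pipe_end",.025,(.56,-.345),(.05,.15),((218,165,248,230),(412,155,440,225)),gry),
 ("hub",.024,(.47,.115),(.06,.12),((375,222,410,270),(328,292,360,350)),gry),
 ("handle",.010,(.607,.16),(.125,.17),((357,240,376,290),(250,255,275,300)),dark),
 ("knob",.010,(.496,-.165),(.06,.12),((285,190,305,225),(400,218,418,252)),dark)):
    for n,b in zip(("scene","side"),bs): print(k,n,fixr(reg(n,b,zr,f),r,np.array(c0)))
for n,b in (("scene",(310,222,365,250)),("side",(355,262,405,310))):
    for a,c in blob(n,b,62): print(n,a,c,onplane(n,c,.054).round(4))
for n,b in (("scene",(370,220,412,245)),("side",(325,290,362,325))):
    P=reg(n,b,(.124,.133)); print("hubtop",len(P),[np.round(x,4) for x in cv2.minEnclosingCircle(P[:,:2].astype(np.float32))],P.mean(0).round(4))
for n,b in (("scene",(290,232,340,260)),("side",(298,230,335,265))):
    P=reg(n,b,(.106,.115)); print("coup top",len(P),[np.round(x,4) for x in cv2.minEnclosingCircle(P[:,:2].astype(np.float32))],P.mean(0).round(4))
E
```

```text
coupling scene (array([0.6058, 0.0141]), 428, np.float64(0.0016))
coupling side (array([0.604 , 0.0136]), 449, np.float64(0.0017))
pipe_end scene (array([ 0.566 , -0.3358]), 638, np.float64(0.0016))
pipe_end side (array([ 0.5641, -0.3362]), 764, np.float64(0.0011))
hub scene (array([0.4811, 0.132 ]), 400, np.float64(0.005))
hub side (array([0.4556, 0.098 ]), 426, np.float64(0.0019))
handle scene (array([0.6074, 0.16  ]), 106, np.float64(0.001))
handle side (array([0.6067, 0.1598]), 173, np.float64(0.0005))
knob scene (array([ 0.4971, -0.1688]), 97, np.float64(0.0013))
knob side (array([ 0.496 , -0.1694]), 165, np.float64(0.0009))
scene 30 [322.17 232.17] [[ 0.4868 -0.0814  0.054 ]]
scene 27 [348.56 233.48] [[ 0.4444 -0.0325  0.054 ]]
side 82 [389.48 270.39] [[ 0.4819 -0.0862  0.054 ]]
side 16 [360.   285.12] [[ 0.5018 -0.011   0.054 ]]
side 89 [390.85 293.03] [[ 0.441  -0.0371  0.054 ]]
hubtop 197 [array([0.4555, 0.1017]), np.float64(0.025)] [0.4557 0.1023 0.1266]
hubtop 452 [array([0.4529, 0.0999]), np.float64(0.0252)] [0.4511 0.1019 0.129 ]
coup top 101 [array([0.6084, 0.013 ]), np.float64(0.0283)] [0.6074 0.0149 0.1079]
coup top 174 [array([0.6043, 0.0126]), np.float64(0.0274)] [0.6023 0.0146 0.1102]
```

Run:
```python
from m import *
org=lambda i:(i[...,0]-i[...,2]>80)
for c0,bs in (((.65,-.27),((205,200,240,255),(365,172,392,222))),((.70,.05),((268,260,300,322),(260,220,290,272)))):
    for n,b in zip(("scene","side"),bs):
        P=reg(n,b,(.02,.12),org); c0=np.median(P[:,:2],0); print("orange",n,fixr(P,.026,c0),P[:,2].max())
for n,b in (("scene",(235,180,305,225)),("side",(425,195,510,260))):
    P=reg(n,b,(.0,.012),lambda i:i[...,0]-i[...,2]>25); print("floor",len(P),P.mean(0),cv2.minAreaRect(P[:,:2].astype(np.float32)*1000))
K=np.array([.4965,-.169]);L=np.array([.4425,-.035]);S=np.array([.502,-.011])
A=np.array([[0,-.12],[-.032,.02],[.032,.035]]);B=np.array([K,L,S]);a=A-A.mean(0);b=B-B.mean(0)
th=np.arctan2((a[:,0]*b[:,1]-a[:,1]*b[:,0]).sum(),(a*b).sum());R=np.array([[np.cos(th),-np.sin(th)],[np.sin(th),np.cos(th)]])
t=B.mean(0)-R@A.mean(0);print("yaw",th,"plate",t,"res",(A@R.T+t-B).round(4));print("pointer",np.array([.4545,.1005])-R@[0,.165])
```

```text
orange scene (array([ 0.6543, -0.2645]), 773, np.float64(0.0017)) 0.11088802575751
orange side (array([ 0.6529, -0.2646]), 775, np.float64(0.0015)) 0.1145490944552523
orange scene (array([0.7146, 0.0339]), 1137, np.float64(0.0013)) 0.11073741184364505
orange side (array([0.7132, 0.0332]), 936, np.float64(0.0013)) 0.11501984090106476
floor 596 [ 0.44337496 -0.36368105  0.00479166] ((453.9020080566406, -356.10955810546875), (135.9196014404297, 135.34634399414062), 7.984302520751953)
floor 1294 [ 0.4560726  -0.36805341  0.00546384] ((462.1954345703125, -380.3780517578125), (145.9222412109375, 183.80995178222656), 7.47507905960083)
yaw 0.1631490155499817 plate [ 0.4768141  -0.05028772] res [[-0.0002  0.0003]
 [-0.0005 -0.0008]
 [ 0.0007  0.0004]]
pointer [ 0.48130032 -0.06230891]
```

>>> {"fn": "send_rows", "kwargs": {"targets": [[1,0.04,0.05,0.02,-0.13],[1,0.045,0.05,0.02,-0.13],[1,0.045,0.05,0,-0.136],[1,0.045,0.05,0,0],[1,0.045,0.05,0,0]], "grip_force": 15}}

```text
time: 0.6
tool_pos: [0.3637, -0.3006, 0.2558]
tool_rot: [-3.142, 0.0, 0.007]
contact_force: [0.5, -0.1, -0.7]
opening: 0.0919
grip_force: 0.0
```

>>> {"fn": "send_rows", "kwargs": {"targets": [[1,0.04,0.05,0,0],[1,0.04,0.05,0,0],[1,0.04,0.05,0,0],[1,0,0,0,0],[1,0,0,0,0]]}}

```text
time: 1.1
tool_pos: [0.4567, -0.1842, 0.2555]
tool_rot: [-3.142, 0.001, 0.011]
contact_force: [-0.3, -0.6, 0.1]
opening: 0.0919
grip_force: 0.0
```

>>> {"fn": "send_rows", "kwargs": {"targets": [[1,0.03,0.04,0,0],[1,0.03,0.04,0,0],[1,0.03,0.04,0,0],[1,0.03,0.04,0,0],[1,0.028,0.038,0,-0.01]]}}

```text
time: 1.6
tool_pos: [0.6052, 0.0123, 0.2557]
tool_rot: [3.141, 0.0, -0.005]
contact_force: [1.0, -0.3, 0.6]
opening: 0.0918
grip_force: 0.0
```

```bash
cat > w.py <<'E'
from h import *
from scipy.spatial.transform import Rotation as Ro
def wcal():
    c=dict(calibration("wrist")); s=observe()
    T=np.eye(4); T[:3,:3]=Ro.from_euler("xyz",s["tool_rot"]).as_matrix(); T[:3,3]=s["tool_pos"]
    c["world_to_cam"]=np.linalg.inv(T@np.array(c["hand_eye"])); return c,s
def shot(tag):
    c,s=wcal(); im,d=read_camera("wrist"); cv2.imwrite(f"pics/{tag}.png",im[...,::-1]); return c,s,im,d,pts("wrist",d,c)
E
python3 - <<'E'
from w import *; from m import fixr
c,s,im,d,W=shot("w1"); print(s["time"],s["tool_pos"],s["tool_rot"])
g=np.ptp(im.astype(int),axis=2)<25
P=W[g&(d>0)&(W[...,2]>.10)&(W[...,2]<.115)&(np.hypot(W[...,0]-.605,W[...,1]-.014)<.045)]
print(len(P),P[:,:2].mean(0),[np.round(x,4) for x in cv2.minEnclosingCircle(P[:,:2].astype(np.float32))])
P=W[g&(d>0)&(W[...,2]>.12)&(W[...,2]<.133)&(np.hypot(W[...,0]-.455,W[...,1]-.1)<.045)]
print("hub",len(P),[np.round(x,4) for x in cv2.minEnclosingCircle(P[:,:2].astype(np.float32))] if len(P) else 0)
E
```

```text
1.6 [0.60524346 0.01228228 0.25573825] [ 3.14100763e+00  3.90726115e-04 -5.18116526e-03]
975 [0.60488211 0.01476685] [array([0.6053, 0.0148]), np.float64(0.0259)]
hub 1612 [array([0.4529, 0.1012]), np.float64(0.0244)]
```

View pics/w1.png

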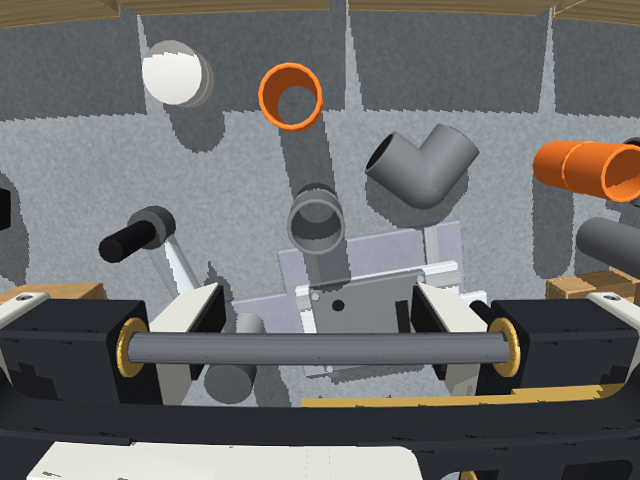

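The wrist picture shows the coupling's rim at (316,222), between the fingers, with the orange tube at (290,95) and the elbow at (420,165) clear. The coupling is at (0.605, 0.0147).

>>> {"fn": "send_rows", "kwargs": {"targets": [[1,0,0.002,-0.045,0.005],[1,0,0,-0.045,0],[1,0,0,-0.045,0],[1,0,0,-0.035,0],[1,0,0,-0.02,0]]}}

```text
time: 2.15
tool_pos: [0.6023, 0.0126, 0.0623]
tool_rot: [-3.142, 0.006, 0.0]
contact_force: [-0.7, 1.1, 0.4]
opening: 0.0917
grip_force: 0.0
```

>>> {"fn": "send_rows", "kwargs": {"targets": [[0.4,0,0,0,0],[0.4,0,0,0,0],[0.4,0,0,0,0],[0.4,0,0,0,0],[0.4,0,0,0,0]], "grip_force": 15}}

```text
time: 2.65
tool_pos: [0.6052, 0.0147, 0.0671]
tool_rot: [3.141, -0.002, 0.003]
contact_force: [0.1, 0.1, -0.3]
opening: 0.0562
grip_force: 0.0
```

>>> {"fn": "send_rows", "kwargs": {"targets": [[0.4,0,0,0,0],[0.4,0,0,0,0],[0.4,0,0,0,0],[0.4,0,0,0.01,0],[0.4,0,0,0.02,0]], "grip_force": 15}}

```text
time: 3.15
tool_pos: [0.603, 0.0152, 0.0947]
tool_rot: [-3.141, 0.005, 0.003]
contact_force: [0.6, 0.5, -0.7]
opening: 0.0523
grip_force: 15.0
```

>>> {"fn": "send_rows", "kwargs": {"targets": [[0.4,0,0,0.045,0],[0.4,0,0,0.045,0],[0.4,0,0,0.04,0],[0.4,-0.01,-0.02,0,0],[0.4,-0.019,-0.044,0,0]]}}

```text
time: 3.65
tool_pos: [0.5763, -0.0472, 0.2275]
tool_rot: [-3.141, -0.003, 0.007]
contact_force: [-0.3, -0.6, -1.8]
opening: 0.0521
grip_force: 15.0
```

>>> {"fn": "send_rows", "kwargs": {"targets": [[0.4,-0.02,-0.044,0,0],[0.4,-0.02,-0.044,0,0],[0.4,-0.02,-0.044,0,0],[0.4,-0.02,-0.044,0,0],[0.4,-0.02,-0.044,0,0]]}}

```text
time: 4.15
tool_pos: [0.4743, -0.2704, 0.2261]
tool_rot: [-3.141, 0.0, 0.003]
contact_force: [0.3, -0.8, -2.3]
opening: 0.0525
grip_force: 15.0
```

>>> {"fn": "send_rows", "kwargs": {"targets": [[0.4,-0.018,-0.044,0,0],[0.4,-0.006,-0.03,0,0],[0.4,0,-0.01,0,0],[0.4,0,0,0,0],[0.4,0,0,0,0]]}}

```text
time: 4.65
tool_pos: [0.4519, -0.3518, 0.2257]
tool_rot: [-3.14, 0.0, 0.003]
contact_force: [-0.2, -0.5, -2.2]
opening: 0.0525
grip_force: 15.0
```

Run:
```python
from w import *
c,s,im,d,W=shot("w2"); i=im.astype(int)
m=(i[...,0]-i[...,2]>25)&(d>0)&(abs(W[...,2]-.04)<.004)&(np.hypot(W[...,0]-.4525,W[...,1]+.355)<.11)
P=W[m]; print(s["tool_pos"],len(P),cv2.minAreaRect(P[:,:2].astype(np.float32)*1000))
```

```text
[ 0.45186046 -0.3518303   0.22572314] 1762 ((452.2261962890625, -355.3652038574219), (129.70321655273438, 130.2877960205078), 8.134912490844727)
```

>>> {"fn": "send_rows", "kwargs": {"targets": [[0.4,0,-0.003,-0.04,0],[0.4,0,0,-0.035,0],[0.4,0,0,-0.03,0],[0.4,0,0,-0.02,0],[0.4,0,0,-0.01,0]]}}

```text
time: 5.2
tool_pos: [0.4515, -0.3538, 0.0891]
tool_rot: [-3.139, 0.002, 0.005]
contact_force: [-0.6, 0.7, -0.5]
opening: 0.0527
grip_force: 15.0
```

>>> {"fn": "send_rows", "kwargs": {"targets": [[0.4,0,0,-0.006,0],[0.4,0,0,-0.005,0],[0.4,0,0,-0.004,0],[0.4,0,0,-0.003,0],[0.4,0,0,0,0]]}}

```text
time: 5.7
tool_pos: [0.4516, -0.3562, 0.073]
tool_rot: [3.141, -0.0, 0.003]
contact_force: [-0.5, 0.0, -1.3]
opening: 0.0524
grip_force: 15.0
```

>>> {"fn": "send_rows", "kwargs": {"targets": [[0.4,0,0,-0.001,0],[0.4,0,0,-0.001,0],[0.4,0,0,-0.001,0],[0.4,0,0,0,0],[0.4,0,0,0,0]]}}

```text
time: 6.2
tool_pos: [0.4518, -0.3564, 0.0708]
tool_rot: [3.141, -0.001, 0.003]
contact_force: [0.0, 0.7, 5.3]
opening: 0.0524
grip_force: 15.0
```

>>> {"fn": "send_rows", "kwargs": {"targets": [[0.62,0,0,0.001,0],[0.62,0,0,0,0],[0.8,0,0,0,0],[1,0,0,0,0],[1,0,0,0,0]]}}

```text
time: 6.7
tool_pos: [0.4515, -0.3561, 0.0708]
tool_rot: [-3.142, 0.0, 0.003]
contact_force: [-0.3, -0.4, 0.1]
opening: 0.0761
grip_force: 0.0
```

>>> {"fn": "send_rows", "kwargs": {"targets": [[1,0,0,0,0],[1,0,0,0.02,0],[1,0,0,0.045,0],[1,0,0,0.045,0],[1,0,0,0.045,0]]}}

```text
time: 7.2
tool_pos: [0.4513, -0.3559, 0.2275]
tool_rot: [-3.141, 0.0, 0.003]
contact_force: [0.7, 0.2, 0.6]
opening: 0.0918
grip_force: 0.0
```

Run:
```python
from w import *
c,s,im,d,W=shot("w3"); i=im.astype(int)
m=(np.ptp(i,axis=2)<25)&(d>0)&(abs(W[...,2]-.112)<.008)&(np.hypot(W[...,0]-.4525,W[...,1]+.355)<.045)
P=W[m]; print(s["tool_pos"],len(P),P[:,2].mean(),P[:,2].std(),cv2.minEnclosingCircle(P[:,:2].astype(np.float32)))
```

```text
[ 0.45130657 -0.35590724  0.22752082] 1205 0.11247066556814496 0.002899917850433761 ((0.4520723819732666, -0.35634446144104004), 0.02598210796713829)
```

>>> {"fn": "send_rows", "kwargs": {"targets": [[1,0.013,0.043,0,0.1],[1,0.013,0.043,0,0.1],[1,0.013,0.043,0,0.1],[1,0.013,0.043,0,0.07],[1,0.013,0.043,0,0]]}}

```text
time: 7.75
tool_pos: [0.5167, -0.1394, 0.2258]
tool_rot: [3.141, -0.0, 0.374]
contact_force: [0.4, -0.9, -0.4]
opening: 0.092
grip_force: 0.0
```

>>> {"fn": "send_rows", "kwargs": {"targets": [[1,0.013,0.043,0,0],[1,0.013,0.043,0,0],[1,0.013,0.043,0,0],[1,0.013,0.043,0,0],[1,0.013,0.043,0,0]]}}

```text
time: 8.25
tool_pos: [0.5818, 0.0757, 0.2257]
tool_rot: [3.141, -0.0, 0.373]
contact_force: [0.9, -0.3, 0.3]
opening: 0.0915
grip_force: 0.0
```

>>> {"fn": "send_rows", "kwargs": {"targets": [[1,0.012,0.043,0,0],[1,0.012,0.03,0,0],[1,0,0,0,0]]}}

```text
time: 8.55
tool_pos: [0.606, 0.1509, 0.225]
tool_rot: [-3.141, -0.0, 0.377]
contact_force: [-0.1, 0.1, -0.9]
opening: 0.0919
grip_force: 0.0
```

Run:
```python
from w import *
c,s,im,d,W=shot("w4"); i=im.astype(int)
print(s["tool_pos"],s["tool_rot"])
m=(i.max(2)<70)&(d>0)&(abs(W[...,2]-.178)<.005)&(np.hypot(W[...,0]-.607,W[...,1]-.16)<.03)
P=W[m]; print(len(P),P.mean(0) if len(P) else 0,cv2.minEnclosingCircle(P[:,:2].astype(np.float32)) if len(P) else 0)
P=W[(d>0)&(abs(W[...,2]-.128)<.005)&(np.hypot(W[...,0]-.454,W[...,1]-.1)<.035)]
print(len(P),cv2.minEnclosingCircle(P[:,:2].astype(np.float32)) if len(P) else 0)
```

```text
[0.60595996 0.15093541 0.22501022] [-3.14057419e+00 -3.85611472e-04  3.77249800e-01]
756 [0.60787287 0.16169384 0.17768386] ((0.6072508096694946, 0.16163738071918488), 0.009825408458709717)
364 ((0.4625004827976227, 0.10873178392648697), 0.020314982160925865)
```

>>> {"fn": "send_rows", "kwargs": {"targets": [[1,0.001,0.0105,0,0],[1,0,0,-0.03,0],[1,0,0,-0.03,0],[0.6,0,0,-0.02,0],[0.4,0,0,-0.007,0]]}}

```text
time: 9.1
tool_pos: [0.6052, 0.1563, 0.1366]
tool_rot: [-3.141, 0.004, 0.371]
contact_force: [-0.1, -0.6, 0.8]
opening: 0.0804
grip_force: 0.0
```

>>> {"fn": "send_rows", "kwargs": {"targets": [[0.1,0,0,0,0],[0.1,0,0,0,0],[0.1,0,0,0,0],[0.1,0,0,0,0],[0.1,0,0,0,0]], "grip_force": 15}}

```text
time: 9.6
tool_pos: [0.6068, 0.1574, 0.1397]
tool_rot: [3.141, -0.001, 0.373]
contact_force: [0.4, 0.3, 0.5]
opening: 0.0406
grip_force: 0.0
```

>>> {"fn": "send_rows", "kwargs": {"targets": [[0.1,0,0,0,0],[0.1,0,0,0,0],[0.1,0,0,0,0],[0.1,0,0,0,0]]}}

```text
time: 10.0
tool_pos: [0.6066, 0.1575, 0.139]
tool_rot: [-3.142, -0.0, 0.373]
contact_force: [-0.1, 1.4, 0.8]
opening: 0.0195
grip_force: 15.0
```

Run:
```python
import numpy as np
from cell import observe
s=observe(); print(s["opening"],s["grip_force"],s["tool_pos"],s["contact_force"])
h=np.array([.4545,.1007]); p=s["tool_pos"][:2]-h; a=np.arctan2(p[1],p[0]); r=np.hypot(*p); print(np.degrees(a),r)
end=-np.pi/2+.163
# ~28 steps: total ~ -1.79 rad
N=24; A=np.linspace(a,end,N+1); Q=h+r*np.c_[np.cos(A),np.sin(A)]
print((A[1]-A[0]).round(4)); print(np.diff(Q,axis=0).round(4).tolist()); print(Q[-1])
```

```text
0.01952737159783056 15.000038892030716 [0.60661213 0.15754434 0.13902119] [-0.11004369  1.36176154  0.7972399 ]
20.490728718408672 0.16238651169001442
-0.0736
[[0.0038, -0.0113], [0.0029, -0.0116], [0.0021, -0.0118], [0.0012, -0.0119], [0.0003, -0.0119], [-0.0006, -0.0119], [-0.0014, -0.0119], [-0.0023, -0.0117], [-0.0032, -0.0115], [-0.004, -0.0113], [-0.0048, -0.0109], [-0.0056, -0.0105], [-0.0064, -0.0101], [-0.0071, -0.0096], [-0.0078, -0.0091], [-0.0084, -0.0085], [-0.009, -0.0078], [-0.0096, -0.0071], [-0.0101, -0.0064], [-0.0105, -0.0057], [-0.0109, -0.0049], [-0.0112, -0.0041], [-0.0115, -0.0032], [-0.0117, -0.0024]]
[ 0.48085195 -0.05953406]
```

>>> {"fn": "send_rows", "kwargs": {"targets": [[0.1,0.002,-0.006,0,-0.037],[0.1,0.0029,-0.0116,0,-0.074],[0.1,0.0021,-0.0118,0,-0.074],[0.1,0.0012,-0.0119,0,-0.074],[0.1,0.0003,-0.0119,0,-0.074]], "grip_force": 20}}

```text
time: 10.5
tool_pos: [0.6168, 0.1034, 0.139]
tool_rot: [-3.142, -0.004, 0.035]
contact_force: [5.6, 1.9, -2.7]
opening: 0.0196
grip_force: 20.0
```

```bash
cat > a.py <<'E'
import numpy as np
from cell import observe
s=observe(); h=np.array([.4545,.1007]); p=s["tool_pos"][:2]-h; a=np.arctan2(p[1],p[0]); r=np.hypot(*p)
print("arm",np.degrees(a)+80.65,"r",r,"yaw-a",s["tool_rot"][2]-a,s["contact_force"],s["torque"],s["opening"])
E
python3 a.py
```

```text
arm 81.59499314739686 r 0.16229819851145688 yaw-a 0.018121176683592324 [ 5.6337616   1.85433177 -2.72987345] [ 0.19377817 -0.82696771 -0.01236647] 0.019555128762442694
```

>>> {"fn": "send_rows", "kwargs": {"targets": [[0.1,0.0005,-0.0119,0,-0.074],[0.1,-0.0008,-0.0119,0,-0.074],[0.1,-0.0017,-0.0118,0,-0.074],[0.1,-0.0025,-0.0116,0,-0.074],[0.1,-0.0033,-0.0114,0,-0.074]]}}

```text
time: 11.0
tool_pos: [0.6069, 0.0448, 0.139]
tool_rot: [3.141, 0.001, -0.335]
contact_force: [-2.3, 1.0, 2.8]
opening: 0.0195
grip_force: 20.0
```

>>> {"fn": "send_rows", "kwargs": {"targets": [[0.1,-0.0043,-0.0111,0,-0.074],[0.1,-0.0051,-0.0108,0,-0.074],[0.1,-0.0059,-0.0104,0,-0.074],[0.1,-0.0066,-0.0099,0,-0.074],[0.1,-0.0074,-0.0094,0,-0.074]]}}

```text
time: 11.5
tool_pos: [0.5769, -0.0063, 0.1389]
tool_rot: [3.141, 0.002, -0.705]
contact_force: [-4.3, 3.8, 3.3]
opening: 0.0195
grip_force: 20.0
```

```bash
python3 a.py
```

```text
arm 39.489936542671074 r 0.16252169054282622 yaw-a 0.013457335922641422 [-4.29786575  3.79579624  3.34345673] [0.63564675 0.56039725 0.12287244] 0.019541237825019292
```

>>> {"fn": "send_rows", "kwargs": {"targets": [[0.1,-0.0081,-0.0088,0,-0.074],[0.1,-0.0088,-0.0082,0,-0.074],[0.1,-0.0094,-0.0075,0,-0.074],[0.1,-0.0099,-0.0069,0,-0.074],[0.1,-0.0103,-0.006,0,-0.074]]}}

```text
time: 12.0
tool_pos: [0.5303, -0.0434, 0.139]
tool_rot: [3.141, 0.002, -1.075]
contact_force: [-2.7, 4.3, 3.2]
opening: 0.0197
grip_force: 20.0
```

```bash
python3 a.py
```

```text
arm 18.412803990287024 r 0.16282361530309944 yaw-a 0.011355214778682399 [-2.70983824  4.25580427  3.2052419 ] [0.8072983  0.38706178 0.19754047] 0.019681897739108667
```

>>> {"fn": "send_rows", "kwargs": {"targets": [[0.1,-0.0058,-0.003,0,-0.04],[0.1,-0.0059,-0.0028,0,-0.04],[0.1,-0.006,-0.0025,0,-0.04],[0.1,-0.0061,-0.0023,0,-0.04],[0.1,-0.0062,-0.002,0,-0.04]]}}

```text
time: 12.5
tool_pos: [0.5006, -0.0557, 0.139]
tool_rot: [3.141, 0.002, -1.273]
contact_force: [-1.9, 4.9, 2.8]
opening: 0.0193
grip_force: 20.0
```

>>> {"fn": "send_rows", "kwargs": {"targets": [[0.1,-0.0031,-0.0009,0,-0.02],[0.1,-0.0031,-0.0008,0,-0.02],[0.1,-0.0031,-0.0008,0,-0.02],[0.1,-0.0025,-0.0006,0,-0.015],[0.1,-0.0015,-0.0003,0,-0.01]]}}

```text
time: 13.0
tool_pos: [0.4876, -0.059, 0.1389]
tool_rot: [3.141, 0.001, -1.357]
contact_force: [-2.2, 4.9, 2.6]
opening: 0.0196
grip_force: 20.0
```

```bash
python3 a.py
```

```text
arm 2.35900669138654 r 0.16312908272203766 yaw-a 0.009865479652950704 [-2.15421084  4.94601151  2.59832655] [0.85732837 0.19869139 0.27463382] 0.019640453918806488
```

>>> {"fn": "send_rows", "kwargs": {"targets": [[0.1,-0.0015,-0.0003,0,-0.01],[0.1,-0.0015,-0.0003,0,-0.01],[0.1,-0.001,-0.0002,0,-0.006],[0.1,-0.001,-0.0002,0,-0.006],[0.1,-0.001,-0.0002,0,-0.006]]}}

```text
time: 13.5
tool_pos: [0.4818, -0.0602, 0.1389]
tool_rot: [3.141, 0.001, -1.394]
contact_force: [-1.7, 4.3, 2.5]
opening: 0.0195
grip_force: 20.0
```

>>> {"fn": "send_rows", "kwargs": {"targets": [[0.1,-0.0007,0,0,-0.003],[0.1,-0.0007,0,0,-0.003]]}}

```text
time: 13.7
tool_pos: [0.4813, -0.0602, 0.139]
tool_rot: [-3.14, 0.001, -1.4]
contact_force: [3.3, 5.6, -2.1]
opening: 0.0199
grip_force: 20.0
```

```bash
python3 a.py
```

```text
arm 0.0943206879505567 r 0.1631526321905063 yaw-a 0.005990003172384295 [ 3.26342423  5.58795423 -2.11948837] [ 1.01352559 -0.53043212  0.30608578] 0.019897749785764692
```

>>> {"fn": "send_rows", "kwargs": {"targets": [[0.1,-0.0007,0,0,0],[0.1,-0.0007,0,0,0],[0.1,0,0,0,0]]}}

```text
time: 14.0
tool_pos: [0.4813, -0.0603, 0.139]
tool_rot: [-3.137, -0.0, -1.4]
contact_force: [7.0, 5.8, -2.7]
opening: 0.0199
grip_force: 20.0
```

```bash
python3 a.py
```

```text
arm 0.10412006241574545 r 0.16318617534008845 yaw-a 0.005873495317206157 [ 6.98292799  5.79093869 -2.70845142] [ 1.04731805 -1.007028    0.28891228] 0.019871371315965686
```

>>> {"fn": "send_rows", "kwargs": {"targets": [[0.35,0,0,0,0],[0.5,0,0,0,0],[0.7,0,0,0,0],[1,0,0,0,0],[1,0,0,0,0]]}}

```text
time: 14.5
tool_pos: [0.4793, -0.0608, 0.1389]
tool_rot: [3.141, -0.0, -1.4]
contact_force: [-0.7, 0.6, 0.6]
opening: 0.055
grip_force: 0.0
```

>>> {"fn": "send_rows", "kwargs": {"targets": [[1,0,0,0,0],[1,0,0,0.03,0],[1,0,0,0.04,0],[1,0.003,-0.03,0,0],[1,0.005,-0.04,0,0]]}}

```text
time: 15.0
tool_pos: [0.488, -0.1304, 0.2105]
tool_rot: [-3.139, -0.001, -1.396]
contact_force: [1.0, -0.6, -0.5]
opening: 0.0906
grip_force: 0.0
```

```bash
cat > v.py <<'E'
from m import *
import sys
t=sys.argv[1]; o=[]
for n,x,y,w,h in(("scene",280,180,110,90),("side",325,215,110,90)):
    im,d=read_camera(n); np.savez(n+t+".npz",im=im,d=d)
    o.append(cv2.resize(im[y:y+h,x:x+w],(660,540) if 0 else (400,327),interpolation=2))
cv2.imwrite(f"pics/v{t}.png",np.hstack(o)[...,::-1]); s=observe(); print(s["time"],s["tool_pos"],s["tool_rot"],s["contact_force"])
E
python3 v.py 1
```

```text
15.1 [ 0.48795972 -0.1343442   0.20920296] [-3.14064768e+00 -2.33592376e-03 -1.40253575e+00] [-0.00428086  0.5919418   0.01176314]
```

View pics/v1.png

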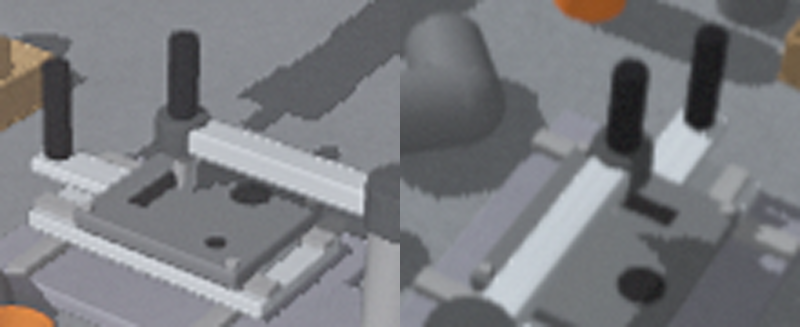

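The crop shows the arm swung in over the carrier: pointer tip at scene px (329.5,231.5), handle at (330,200), knob at (295,210), large hole at (349,233), small hole at (339,247).

Run:
```python
from m import *
dark=lambda i:i.max(2)<60
for n,bh,bk in (("scene",(322,185,338,212),(288,192,304,226)),("side",(380,228,395,258),(400,218,416,252))):
    print(n,"handle",fixr(reg(n,bh,(.13,.17),dark,"1"),.01,np.array([.481,-.062])),"knob",fixr(reg(n,bk,(.06,.118),dark,"1"),.01,np.array([.4965,-.169])))
    for b in ((310,222,365,255),) if n=="scene" else ((380,262,410,300),):
        for a,c in blob(n,b,62,"1"): print(a,c,onplane(n,c,.054).round(4))
print("tip",onplane("scene",[329.6,231.7],.063))
im=np.load("scene1.npz")["im"]; cv2.imwrite("pics/tip.png",cv2.resize(im[215:255,310:365],(770,560),interpolation=0)[...,::-1])
```

```text
scene handle (array([ 0.4823, -0.0627]), 42, np.float64(0.0009)) knob (array([ 0.497 , -0.1683]), 68, np.float64(0.0012))
8 [325.75 230.  ] [[ 0.4732 -0.0827  0.054 ]]
8 [351.25 232.12] [[ 0.4349 -0.0323  0.054 ]]
9 [319.56 234.  ] [[ 0.4975 -0.0796  0.054 ]]
9 [346.   233.56] [[ 0.4492 -0.0365  0.054 ]]
side handle (array([ 0.481 , -0.0631]), 129, np.float64(0.0006)) knob (array([ 0.4964, -0.1694]), 154, np.float64(0.0008))
11 [390.45 263.18] [[ 0.4935 -0.1048  0.054 ]]
52 [392.83 271.83] [[ 0.4741 -0.0876  0.054 ]]
95 [391.29 293.26] [[ 0.44   -0.0373  0.054 ]]
tip [[ 0.48278211 -0.05998158  0.063     ]]
```

View pics/tip.png

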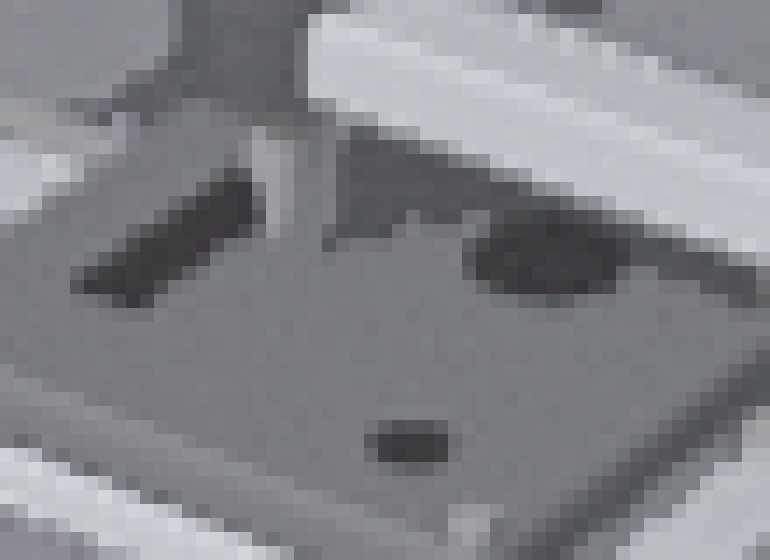

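>>> {"fn": "send_rows", "kwargs": {"targets": [[1,0.0087,-0.0345,0,-0.005],[1,0,0,0,0]]}}

```text
time: 15.3
tool_pos: [0.4966, -0.1678, 0.2087]
tool_rot: [-3.141, -0.001, -1.407]
contact_force: [-0.3, 0.4, -0.1]
opening: 0.0914
grip_force: 0.0
```

```bash
python3 -c "
from cell import observe;s=observe();print(s['tool_pos'],s['tool_rot'])"
```

```text
[ 0.49663955 -0.1677631   0.20868596] [-3.14130942e+00 -1.36449663e-03 -1.40691946e+00]
```

>>> {"fn": "send_rows", "kwargs": {"targets": [[1,0,-0.001,-0.035,0],[1,0,0,-0.035,0],[0.7,0,0,-0.03,0],[0.4,0,0,-0.018,0],[0.1,0,0,0,0]]}}

```text
time: 15.8
tool_pos: [0.4942, -0.1645, 0.0884]
tool_rot: [3.137, 0.004, -1.404]
contact_force: [-0.7, 0.4, 0.2]
opening: 0.0719
grip_force: 0.0
```

>>> {"fn": "send_rows", "kwargs": {"targets": [[0.1,0,0,0,0],[0.1,0,0,0,0],[0.1,0,0,0,0],[0.1,0,0,0,0],[0.1,0,0,0,0]], "grip_force": 35}}

```text
time: 16.3
tool_pos: [0.4962, -0.1662, 0.0914]
tool_rot: [-3.141, -0.001, -1.404]
contact_force: [0.6, 0.1, 0.1]
opening: 0.0323
grip_force: 0.0
```

>>> {"fn": "send_rows", "kwargs": {"targets": [[0.1,0,0,0,0],[0.1,0,0,0,0],[0.1,0,0,0,0]]}}

```text
time: 16.6
tool_pos: [0.4962, -0.1662, 0.0911]
tool_rot: [-3.141, -0.0, -1.404]
contact_force: [-0.4, -0.3, 1.2]
opening: 0.0193
grip_force: 35.0
```

>>> {"fn": "send_rows", "kwargs": {"targets": [[0.1,0.004,-0.0027,0,0],[0.1,0.004,-0.0027,0,0],[0.1,0.004,-0.0027,0,0],[0.1,0.004,-0.0027,0,0],[0.1,0.004,-0.0027,0,0]]}}

```text
time: 17.1
tool_pos: [0.5165, -0.18, 0.091]
tool_rot: [-3.141, -0.0, -1.404]
contact_force: [-1.3, 1.4, 5.1]
opening: 0.0193
grip_force: 35.0
```

>>> {"fn": "send_rows", "kwargs": {"targets": [[0.1,0.004,-0.0027,0,0],[0.1,0.004,-0.0027,0,0],[0.1,0.004,-0.0027,0,0],[0.1,0.004,-0.0027,0,0],[0.1,0.0035,-0.0026,0,0]]}}

```text
time: 17.6
tool_pos: [0.536, -0.1933, 0.091]
tool_rot: [-3.141, -0.0, -1.404]
contact_force: [-1.8, 1.0, 4.9]
opening: 0.0194
grip_force: 35.0
```

```bash
python3 v.py 2
cat > r.py <<'E'
from m import *
import sys
t=sys.argv[1]; dark=lambda i:i.max(2)<60
for n in("scene","side"):
    im=np.load(n+t+".npz")["im"]
    b=(300,215,370,265) if n=="scene" else (345,250,420,330)
    for a,c in blob(n,b,62,t): print(n,a,c,onplane(n,c,.054).round(4))
o=[cv2.resize(np.load(n+t+".npz")["im"][y:y+60,x:x+60],(400,400),interpolation=0) for n,x,y in(("scene",305,205),("side",355,245))]
cv2.imwrite(f"pics/r{t}.png",np.hstack(o)[...,::-1])
E
python3 r.py 2
```

```text
17.7 [ 0.53656824 -0.19380495  0.09101825] [-3.14020273e+00 -1.22516435e-03 -1.40450818e+00] [2.149714   0.30742658 3.3870428 ]
scene 14 [306.43 231.29] [[ 0.5119 -0.1111  0.054 ]]
scene 20 [329.15 235.05] [[ 0.4841 -0.06    0.054 ]]
side 14 [375.29 251.64] [[ 0.5402 -0.1106  0.054 ]]
side 104 [387.87 255.04] [[ 0.5129 -0.121   0.054 ]]
side 13 [354.   268.62] [[ 0.5416 -0.0388  0.054 ]]
side 57 [384.96 276.75] [[ 0.4778 -0.0649  0.054 ]]
side 63 [350.11 318.62] [[0.46   0.0695 0.054 ]]
```

View pics/r2.png

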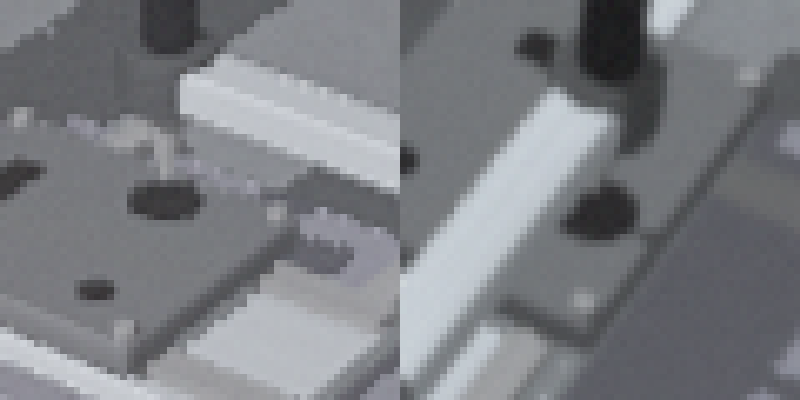

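In the crop the large hole, scene px (330.0,235.1), lies right below the pointer tip at (329.8,232), so it is nearly aligned. I'll refine it at sub-pixel level.

```bash
cat > p.py <<'E'
from m import *
from scipy.optimize import least_squares
def proj(n,X):
    c=calibration(n);Q=np.c_[X,np.ones(len(X))]@np.array(c["world_to_cam"]).T
    x=Q[:,:2]*[1,-1]/-Q[:,2:3]; r2=(x**2).sum(1,keepdims=True); x=x*(1+c["k1"]*r2); K=np.array(c["intrinsics"])
    return x*[K[0,0],K[1,1]]+K[:2,2]
def post(n,t,xy,zs):
    """darkness-weighted centre column minus predicted column, per height"""
    g=np.load(n+t+".npz")["im"].max(2).astype(float); e=[]
    for z in zs:
        u,v=proj(n,np.array([[*xy,z]]))[0]; v0=int(round(v)); u0=int(round(u)); w=8
        row=g[v0,u0-w:u0+w+1]; bg=np.median(row[[0,1,2,-3,-2,-1]]); d=np.clip((bg-row)/(bg-row.min()+1e-6),0,1); d[d<.3]=0
        e.append((d*np.arange(u0-w,u0+w+1)).sum()/d.sum()-u)
    return np.array(e)
def solve(t,xy,zs,views=("scene","side")):
    f=lambda p:np.concatenate([post(n,t,p,zs) for n in views])
    g=lambda p:np.array([np.median(post(n,t,p,zs)) for n in views])
    p=np.array(xy,float)
    for _ in range(4):
        e=g(p); J=np.array([[(proj(n,np.array([[*(p+h),zs[0]]]))-proj(n,np.array([[*p,zs[0]]])))[0,0]/.001 for h in np.eye(2)*.001] for n in views])
        p=p+np.linalg.solve(J,e)
    return p,[post(n,t,p,zs).std().round(2) for n in views]
def hole(n,t,xy,w=9,thr=80):
    im=np.load(n+t+".npz")["im"].max(2).astype(float); u,v=proj(n,np.array([[*xy,.054]]))[0].round().astype(int)
    s=im[v-w:v+w+1,u-w:u+w+1]; bg=np.median(s); d=np.clip((bg-s)/(bg-s.min()),0,1); 
    k,l,st,c=cv2.connectedComponentsWithStats((d>.4).astype(np.uint8)); i=1+np.argmin(np.hypot(*(c[1:]-w).T)); d=d*cv2.dilate((l==i).astype(np.uint8),np.ones((3,3)))
    yy,xx=np.mgrid[v-w:v+w+1,u-w:u+w+1]; c=np.array([(d*xx).sum(),(d*yy).sum()])/d.sum(); return c,onplane(n,c,.054)[0,:2].round(4),d.sum().round(0)
E
python3 - <<'E'
from p import *
P,e=solve("1",(.4817,-.0629),np.linspace(.135,.17,9)); print("handle",P,e)
K,e=solve("1",(.4967,-.1689),np.linspace(.075,.118,9)); print("knob1",K,e)
K0,e=solve("0",(.4967,-.1689),np.linspace(.075,.118,9)); print("knob0",K0,e)
H0,e=solve("0",(.6072,.1612),np.linspace(.135,.17,9)); print("handle0",H0,e)
print("hole0 L",hole("side","0",(.4422,-.036)),"S",hole("side","0",(.5018,-.011),6),hole("scene","0",(.5018,-.011),6), "L",hole("scene","0",(.4422,-.036)))
print("hole2",hole("scene","2",(.483,-.061)),hole("side","2",(.481,-.063)))
print("S2",hole("scene","2",(.483+.0607,-.061+.0252),6))
s=[observe()["tool_pos"] for _ in range(5)]; print(np.mean(s,0))
E
```

```text
handle [ 0.48065313 -0.06263376] [np.float64(0.05), np.float64(0.09)]
knob1 [ 0.49564207 -0.16874074] [np.float64(0.28), np.float64(0.17)]
knob0 [ 0.49561711 -0.16878888] [np.float64(0.3), np.float64(0.18)]
handle0 [0.60624847 0.15989012] [np.float64(0.4), np.float64(0.17)]
hole0 L (array([390.89182787, 293.10172391]), array([ 0.4409, -0.037 ]), np.float64(101.0)) S (array([360.06659619, 285.102537  ]), array([ 0.5017, -0.0112]), np.float64(25.0)) (array([338.89499509, 246.35230618]), array([ 0.5037, -0.0083]), np.float64(15.0)) L (array([348.54772858, 233.11702128]), array([ 0.4432, -0.0337]), np.float64(50.0))
hole2 (array([329.33352485, 234.67193335]), array([ 0.4825, -0.061 ]), np.float64(49.0)) (array([384.9291659, 276.6874422]), array([ 0.4779, -0.065 ]), np.float64(68.0))
S2 (array([318.8951049 , 248.11988012]), array([ 0.543 , -0.0352]), np.float64(14.0))
[ 0.53656824 -0.19380495  0.09101825]
```

>>> {"fn": "send_rows", "kwargs": {"targets": [[0.1,0.0006,0.0007,0,0],[0.1,0,0,0,0],[0.1,0,0,0,0],[0.1,0,0,0,0],[0.1,0,0,0,0]]}}

```text
time: 18.2
tool_pos: [0.5364, -0.1924, 0.0911]
tool_rot: [-3.141, -0.0, -1.404]
contact_force: [2.0, -0.5, 3.7]
opening: 0.0195
grip_force: 35.0
```

>>> {"fn": "send_rows", "kwargs": {"targets": [[0.1,0,0,0,0],[0.1,0,0,0,0],[0.1,0,0,0,0],[0.1,0,0,0,0],[0.1,0,0,0,0]]}}

```text
time: 18.7
tool_pos: [0.5363, -0.1924, 0.091]
tool_rot: [-3.141, -0.0, -1.404]
contact_force: [1.3, -0.3, 4.7]
opening: 0.0189
grip_force: 35.0
```

>>> {"fn": "send_rows", "kwargs": {"targets": [[0.1,0,0,0,0],[0.1,0,0,0,0],[0.1,0,0,0,0],[0.1,0,0,0,0],[0.1,0,0,0,0]]}}

```text
time: 19.2
tool_pos: [0.5362, -0.1924, 0.091]
tool_rot: [-3.141, -0.0, -1.404]
contact_force: [1.5, -1.8, 5.1]
opening: 0.0195
grip_force: 35.0
```

```bash
python3 v.py 3
python3 - <<'E'
from p import *
print("hole3",hole("scene","3",(.483,-.061)),hole("side","3",(.481,-.063)),"S",hole("scene","3",(.5437,-.0358),6))
E
```

```text
19.3 [ 0.53624352 -0.19238102  0.09101182] [-3.14145669e+00 -1.58925954e-04 -1.40429890e+00] [ 1.91579293 -1.33727481  5.10347368]
hole3 (array([329.50704225, 234.85521127]), array([ 0.4828, -0.0601]), np.float64(51.0)) (array([384.60272232, 277.12867514]), array([ 0.4777, -0.0636]), np.float64(71.0)) S (array([319.21595331, 248.36964981]), array([ 0.5432, -0.034 ]), np.float64(14.0))
```

>>> {"fn": "send_rows", "kwargs": {"targets": [[0.1,-0.005,-0.0021,0,0],[0.1,-0.005,-0.0021,0,0],[0.1,-0.005,-0.0021,0,0],[0.1,-0.005,-0.0021,0,0],[0.1,-0.005,-0.0021,0,0]]}}

```text
time: 19.8
tool_pos: [0.5107, -0.2022, 0.091]
tool_rot: [3.141, 0.001, -1.404]
contact_force: [2.5, 2.2, 5.5]
opening: 0.0195
grip_force: 35.0
```

>>> {"fn": "send_rows", "kwargs": {"targets": [[0.1,-0.005,-0.0021,0,0],[0.1,-0.005,-0.0021,0,0],[0.1,-0.005,-0.0021,0,0],[0.1,-0.005,-0.0021,0,0],[0.1,-0.005,-0.0021,0,0]]}}

```text
time: 20.3
tool_pos: [0.4857, -0.2128, 0.091]
tool_rot: [3.141, 0.001, -1.404]
contact_force: [1.1, 1.5, 7.1]
opening: 0.0193
grip_force: 35.0
```

>>> {"fn": "send_rows", "kwargs": {"targets": [[0.1,-0.005,-0.0021,0,0],[0.1,-0.0045,-0.0021,0,0],[0.1,-0.0005,0,0,0],[0.1,0,0,0,0],[0.1,0,0,0,0]]}}

```text
time: 20.8
tool_pos: [0.4753, -0.2172, 0.0909]
tool_rot: [3.14, 0.001, -1.404]
contact_force: [-1.4, -0.3, 7.9]
opening: 0.0193
grip_force: 35.0
```

```bash
python3 v.py 4
python3 - <<'E'
from p import *
print("S4",hole("scene","4",(.483,-.061),6),hole("side","4",(.481,-.063),6),"L",hole("scene","4",(.4222,-.0864)),hole("side","4",(.42,-.089)))
E
```

```text
20.9 [ 0.47529557 -0.21720761  0.09094881] [ 3.14023030e+00  9.89959301e-04 -1.40431648e+00] [-1.31947121  0.07794181  7.65939629]
S4 (array([329.97011494, 234.95287356]), array([ 0.4823, -0.059 ]), np.float64(13.0)) (array([383.3490085, 276.7733711]), array([ 0.4803, -0.0626]), np.float64(23.0)) L (array([339.31136601, 228.04337852]), array([ 0.442 , -0.0662]), np.float64(56.0)) (array([413.53950744, 285.00256542]), array([ 0.4194, -0.0867]), np.float64(76.0))
```

>>> {"fn": "send_rows", "kwargs": {"targets": [[0.1,0.0004,-0.001,0,0],[0.1,0,0,0,0],[0.1,0,0,0,0]]}}

```text
time: 21.2
tool_pos: [0.4755, -0.2181, 0.0909]
tool_rot: [3.14, 0.001, -1.404]
contact_force: [-1.3, 0.5, 7.6]
opening: 0.0192
grip_force: 35.0
```

```bash
python3 v.py 5
python3 - <<'E'
from p import *
print("S5",hole("scene","5",(.483,-.061),6),hole("side","5",(.481,-.063),6))
P,e=solve("5",(.4807,-.0626),np.linspace(.135,.165,7)); print("handle",P,e)
E
python3 r.py 5 >/dev/null
```

```text
21.3 [ 0.47553876 -0.21804822  0.09092836] [ 3.13991751e+00  1.39026146e-03 -1.40431461e+00] [-1.38666879  1.33060254  8.64996516]
S5 (array([329.6043956 , 234.79340659]), array([ 0.4824, -0.0601]), np.float64(13.0)) (array([383.53249715, 276.54561003]), array([ 0.4804, -0.0634]), np.float64(22.0))
handle [ 0.48057169 -0.06258585] [np.float64(0.32), np.float64(0.1)]
```

View pics/r5.png

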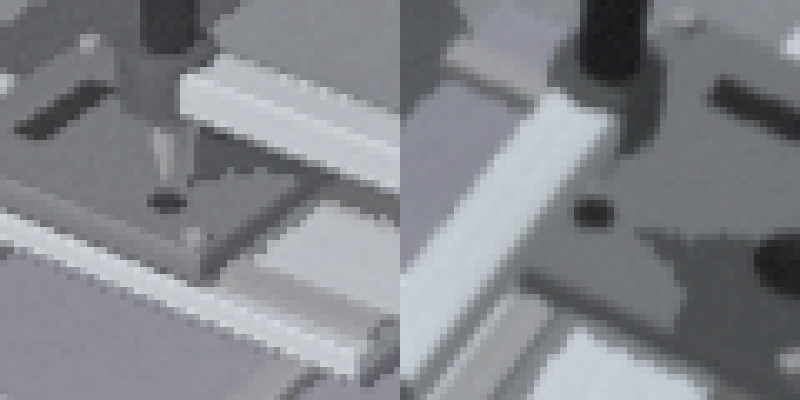

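The small hole, at crop (167,202) = scene (330,235), sits right below the pointer tip at (167,180). I'll release, lift clear and do a final check.

>>> {"fn": "send_rows", "kwargs": {"targets": [[0.1,0,0,0,0],[0.3,0,0,0,0],[0.5,0,0,0,0],[0.8,0,0,0,0],[1,0,0,0,0]]}}

```text
time: 21.8
tool_pos: [0.4761, -0.2183, 0.0904]
tool_rot: [3.14, 0.001, -1.404]
contact_force: [-0.3, -0.2, -0.0]
opening: 0.0466
grip_force: 0.0
```

>>> {"fn": "send_rows", "kwargs": {"targets": [[1,0,0,0,0],[1,0,0,0,0],[1,0,0,0.03,0],[1,0,0,0.04,0],[1,0,0,0.045,0]]}}

```text
time: 22.3
tool_pos: [0.4759, -0.2181, 0.2063]
tool_rot: [3.14, 0.002, -1.404]
contact_force: [0.3, -0.4, 0.4]
opening: 0.0866
grip_force: 0.0
```

>>> {"fn": "send_rows", "kwargs": {"targets": [[1,-0.005,0,0.045,0],[1,0,0,0,0],[1,0,0,0,0],[1,0,0,0,0],[1,0,0,0,0]]}}

```text
time: 22.8
tool_pos: [0.471, -0.2181, 0.2493]
tool_rot: [3.139, 0.002, -1.404]
contact_force: [-0.1, 0.4, -0.1]
opening: 0.0916
grip_force: 0.0
```

```bash
python3 v.py 6
python3 - <<'E'
from p import *
print("S6",hole("scene","6",(.483,-.061),6),hole("side","6",(.481,-.063),6))
print("handle",solve("6",(.4807,-.0626),np.linspace(.135,.165,7)),"knob",solve("6",(.4748,-.2205),np.linspace(.075,.118,9)))
im=np.load("side6.npz")["im"]; cv2.imwrite("pics/final.png",im[100:380,150:560,::-1])
E
```

```text
22.9 [ 0.47116378 -0.21828527  0.24961355] [ 3.13958113e+00  1.73530101e-03 -1.40425786e+00] [-0.05517302 -0.22409301  0.8117245 ]
S6 (array([329.61050328, 234.76258206]), array([ 0.4823, -0.0602]), np.float64(13.0)) (array([383.52009055, 276.54102999]), array([ 0.4804, -0.0633]), np.float64(23.0))
handle (array([ 0.48062131, -0.06264153]), [np.float64(0.15), np.float64(0.09)]) knob (array([ 0.4747647 , -0.21961564]), [np.float64(0.31), np.float64(0.16)])
```

View pics/final.png

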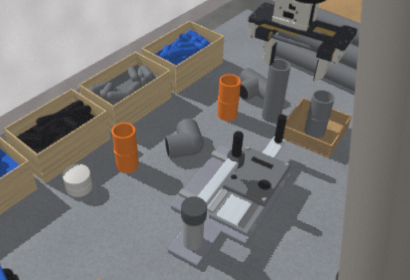

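The final picture shows the coupling upright in the tray at (320,113), the arm in at (238,145), and the other fittings where they were.

```bash
python3 -c "
from cell import hand_in; print(hand_in())"
```

```text
the job is handed in; nothing more can be done
None
```

The job is done and handed in at about 23 s: the coupling stands upright in the tray, the arm is in against its stop, the large hole stopped under the pointer for about 1.5 s, and the small hole was left under it, both within about 1 mm by the cameras (the last knob fit read 1.2 mm off along y).

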